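Set the warming plate's dial to its marker and switch it on

ROBOT

A 6-joint arm with a two-finger parallel gripper is mounted at the origin on a cart in front of the work surface, level with it; the furniture and walls round the work are solid. World frame = base frame: x ahead of the robot, y to its left, z up, the work surface at z = 0. Lengths are in m, angles in rad, forces in N, time in s.
With the tool pointing down it reaches from about 0.35 to 0.775 m from the base axis. Payload 5.5 kg.
Tool frame: the origin (TCP) lies between the finger pads; the fingertips stand env.nose_length ahead of it and the grasp point (between the pads) lies 8 mm behind it (env.nose_length is the distance from the TCP to the fingertips, in m); z points along the fingers, y is the direction in which the jaws open and shut (so a half turn about z gives the same grasp; the last joint's range is limited). The gripper opens to 85 mm and grips with 20 to 120 N. Pads are 22 mm wide; open, the fingers measure 114 mm over their backs; the gripper's body (76 mm by 85 mm) begins 54 mm behind the grasp point. The pads swing forward as they close: fully open they stand 13 mm farther back than shut.
Start: joints at [0.976, 0.313, 0.046, 1.304, 0, 1.431], TCP at [0.253, 0.517, 0.242] pointing down, gripper open.
Joint ranges: [-2.76, 2.76], [-0.86, 1.69], [-1.03, 1.26], [-2.2, 2.34], [-1.47, 1.5], [-3.14, 3.14]. Speed limits (rad/s): [2.57, 2.57, 3.14, 3.14, 3.14, 3.14].

INTERFACE

Orientations are given as a unit quaternion [w, x, y, z].
In Python, from workcell import env gives the robot as it stands. The module is installed in compiled form; this text tells all that it offers.
- The arm moves only by the shell command python3 -m creep 'ROWS' [FORCE]. ROWS is a JSON object of lists of equal length, an entry for each row: "hand": the finger opening in mm, from 0 to 85.4; "delta_pos": the shift along the tool's x, y, z scaled (see below), a list of three; "turn": the turn about the tool's z scaled (see below). In form: {"hand": [hand, ...], "delta_pos": [[dx, dy, dz], ...], "turn": [turn, ...]}. A call has exactly 5 rows; each row shifts and turns the commanded pose from where the row before left it, along the tool's axes as they then stand; what a row does not reach is not made up. The controller multiplies each number of a shift by 0.8 m and each number of a turn by 5 degrees. A row lasts 1/12 s, in which the tool goes at most 41.7 mm and 7.16 degrees, less where a joint would pass 70% of its speed; a pose out of reach is approached as far as the arm can. A call with a number of a shift or a turn outside -1 to 1 is refused whole. A call with a gripper value outside its range is refused whole. The fingers move at their own pace and stop on an object; FORCE is the grip in N (left out, the last holds). Time passes only in rows, so rows that do not move let the fingers close, or fill a call up. It gives the time, the measured TCP pose, the force and the opening at its end, in the units of the state.
- env.get_state(): the state, without advancing time (a new reading comes with each control period).
- env.read_camera(name): name is "scene" or "top"; returns a dict with "pixels" (420x560x3 uint8, red, green, blue), "depth" (420x560 float32, m along the optical axis (not along the pixel's ray), 0 where there is no reading), "fx", "fy", "cx", "cy" (pixels), "origin" and "orientation" of the camera in the world. Camera axes: x right, y down, z forward; pixel columns grow to the right and rows downward; lengths in m; the calibration is good to about 2 mm. A picture is of the moment at which its call begins.
- env.hand_in(): hands the job in, once; it reports no verdict.
Trained networks look in the newest picture that a camera, given by its name, has taken for a name from the list of things; names that differ only in an ending like _2 or _b are one class to them, and where a whole thing is asked for, a point or a joint stands for the part that bears it (a point fixed in the world has none). Each returns a list of dicts, best first, with "score" (0 to 1); they miss things now and then, are a little off and sometimes report something else, mostly with a low value. They report only what shows in the picture. A call takes as long as a camera call.
- env.find_in(camera, target): "location" ([row, column] in pixels, amid what is visible of it).
- env.pinpoint(camera, target): "location" ([row, column] in pixels: a listed point, or the origin of a listed thing).
The state is a dict: "clock": time; "joint_pos": joint angles; "qvel": joint speeds; "tau": joint torques, N m; "tcp_pos": TCP position; "orientation": TCP orientation; "wrist_force": force on the tool from outside, world axes, zero at the start; "ft_torque": the same for the moment, N m; "finger_gap": finger opening in m.
Only numpy, scipy, OpenCV 4.12 (cv2) and the standard library are available. Lean on these libraries where they do the work, as an engineer would, in place of code of your own. Each camera call takes 0.05 s, during which the arm holds its last target.

TASK

Set the warming plate for the mug: turn the black dial until its white pointer points at the orange marker on the scale, then push the red power slide to the right, towards the green dot, until it snaps over. Leave the mug standing where it is on the plate.

Things in the scene. Friction and masses are not known exactly. Their poses are not given: they have to be found in the camera images.
- warmer: electric warming plate, a blue box 280 (x) x 260 (y) x 40 mm fixed to the table. Origin: centre of its underside; its own -x side is the front with the white control panel, facing the robot. In its frame the dial's axis is at x -75, y +52 mm, the slide's cap (when off) at x -75, y -45 mm, and a round steel plate (radius 70 mm, 5 mm high) at x +62, y 0. The panel is at z 40 mm.
- dial (a joint): angle of the dial in rad, 0 to 4.71 between its end stops, growing CLOCKWISE seen from above. It turns with light friction (about 0.06 N m) and stays where it is left. At 0 the pointer points to the front left of the warmer (135 degrees counterclockwise from the warmer's +x).
- dial_top (a point): top of the dial, on its vertical axis, 77 mm above the table. The dial: a black disc of radius 34 mm, its upper face 52 mm above the table, on which stands a finger bar 12 mm wide and 25 mm tall (up to 77 mm above the table), reaching from 34 mm out on the pointer side (white line on its top and end) to 22 mm out on the other side. The bar can be pushed sideways or pinched.
- pointer (a point): the point the dial's white pointer points at: 42 mm from the dial's axis along the pointer, 76 mm above the table.
- marker: fixed orange ring round the dial with one orange tab (16 x 7 mm, 5 mm high, 41 to 57 mm from the axis). Origin: on the dial's axis at the height of the panel; its own x axis points along the tab. It is set at another place on the scale every time.
- marker_tip (a point): on the orange tab, 42 mm from the dial's axis, 45 mm above the table. The dial is set when the pointer point stands above this one.
- power (a joint): travel of the red power slide in m: 0 off, 0.024 on, moving along the warmer's -y (to the right). An over-centre spring holds it at either end: a push of about 2.5 N is needed, and past 0.012 it snaps over by itself and stays.
- power_top (a point): middle of the top of the red power slide's cap, 60 mm above the table. The cap is 22 (x) x 14 (y) mm, its upper part 20 mm above the panel; a 24 x 18 mm foot 6 mm high is under it.
- mug: white mug with a green and grey diamond pattern, 78 mm wide, 90 mm tall, with a handle, standing loose on the steel plate (its foot 45 mm above the table). Origin: centre of its underside, z up.

How it is judged:
On the way, in this order (a step that is already met when the one before it is completed fails the run):
1. the dial's pointer is turned to the orange marker (with the power slide still off) (horizontal distance between pointer and marker_tip below 0.0075 m and value of joint power below 0.012 m), for 0.3 s.
2. the power slide has snapped over to on (value of joint power above 0.021 m), for 0.2 s.
At the end, for the whole second after the job is handed in: The dial's pointer stands within 7.5 mm of the orange marker's tip seen from above (about 10 degrees of turn), the power slide is on (over 21 of its 24 mm), and the mug stands upright and still on the plate, within 25 mm of where it was (horizontal distance between pointer and marker_tip below 0.0075 m and value of joint power above 0.021 m and angle between mug's own z axis and vertical below 0.15 rad and distance of mug from where it was at the start of the episode below 0.025 m and linear speed of mug below 0.02 m/s); the robot touches nothing.
It fails at once if the mug is knocked: tipped by more than 20 degrees or shifted by more than 40 mm (angle between mug's own z axis and vertical above 0.35 rad or distance of mug from where it was at the start of the episode above 0.04 m).
It also fails if it takes over 58 s, if anything falls off the work surface, if the arm or the gripper's body presses on something with over 40 N, if the wrist force passes 120 N, or if a joint passes its speed limit or range.

## Working session

There is one attempt and no reset: what is moved stays moved. The work goes in short steps, Python scripts to look and compute and a shell command to move; the robot and the scene stay as the last step left them, time stands still between calls to the robot, and variables do not carry over. Pictures are saved under pics/ and viewed, and the job is handed in when it is done.

```bash
mkdir -p pics
cat > h.py <<'E'
import numpy as np, cv2
from workcell import env
from scipy.spatial.transform import Rotation as R
def rot(q): return R.from_quat([q[1],q[2],q[3],q[0]]).as_matrix()
def ray(c,rc,z):
    d=rot(c["orientation"])@np.array([(rc[1]-c["cx"])/c["fx"],(rc[0]-c["cy"])/c["fy"],1]); o=np.array(c["origin"])
    return o+d*(z-o[2])/d[2]
def dep(c,rc):
    r,k=int(round(rc[0])),int(round(rc[1])); z=c["depth"][r,k]
    return np.array(c["origin"])+rot(c["orientation"])@(np.array([(k-c["cx"])/c["fx"],(r-c["cy"])/c["fy"],1])*z)
E
python3 - <<'E'
from h import *
s=env.get_state(); print(s["clock"],s["tcp_pos"],s["orientation"],s["finger_gap"],env.nose_length)
Z=dict(dial_top=.077,pointer=.076,marker_tip=.045,marker=.04,power_top=.06,mug=.045,warmer=0)
for n in ["top","scene"]:
    c=env.read_camera(n); cv2.imwrite(f"pics/{n}0.png",cv2.cvtColor(c["pixels"],cv2.COLOR_RGB2BGR))
    print(n,c["origin"])
    for t,z in Z.items():
        for d in env.pinpoint(n,t)[:2]:
            print(t,np.round(d["score"],2),np.round(d["location"],1),np.round(ray(c,d["location"],z),4),np.round(dep(c,d["location"]),3))
E
```

```text
0.0 [0.25232577 0.51612923 0.241407  ] [-3.21389836e-04  2.25463286e-01  9.74251238e-01 -8.53665888e-04] 0.08507492020140132 0.011
top [0.50302612 0.0162235  0.93865773]
pointer 0.59 [240.4 254.6] [0.4942 0.0544 0.076 ] [0.495 0.055 0.043]
pointer 0.39 [175.  329.5] [ 0.6009 -0.0685  0.076 ] [ 0.603 -0.072  0.053]
marker_tip 0.49 [221.6 283.1] [0.5255 0.0076 0.045 ] [0.525 0.008 0.04 ]
power_top 0.58 [262.3 333.8] [ 0.4574 -0.076   0.06  ] [ 0.458 -0.076  0.063]
mug 0.88 [177.3 331.9] [ 0.6005 -0.0756  0.045 ] [ 0.6   -0.075  0.051]
warmer 0.8 [216.2 314.2] [ 0.536  -0.0482  0.    ] [ 0.535 -0.045  0.044]
scene [1.77477651e-04 3.08522754e-01 6.42714252e-01]
dial_top 0.97 [231.5 303.3] [0.4917 0.0215 0.077 ] [0.513 0.01  0.052]
pointer 0.89 [236.  284.2] [0.4988 0.0558 0.076 ] [0.528 0.041 0.043]
marker_tip 0.52 [229.8 306.2] [ 0.5209 -0.0017  0.045 ] [ 0.525 -0.004  0.04 ]
power_top 0.73 [227.7 361.3] [ 0.4647 -0.0848  0.06  ] [ 0.463 -0.083  0.061]
mug 0.67 [192.9 319.8] [ 0.6006 -0.0793  0.045 ] [ 0.575 -0.063  0.07 ]
warmer 0.95 [228.7 323.1] [ 0.5466 -0.0564  0.    ] [ 0.511 -0.032  0.042]
```

Run:
```python
import cv2
for n,(r0,r1,c0,c1) in dict(top=(130,330,210,410),scene=(130,290,220,420)).items():
    i=cv2.imread(f"pics/{n}0.png")[r0:r1,c0:c1]; i=cv2.resize(i,None,fx=3,fy=3,interpolation=cv2.INTER_CUBIC); cv2.imwrite(f"pics/{n}0z.png",i)
```

```text
(no output)
```

View pics/top0z.png

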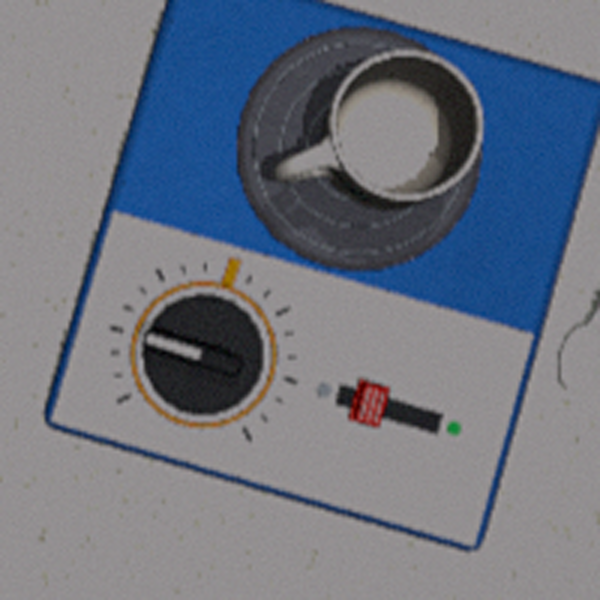

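View pics/scene0z.png

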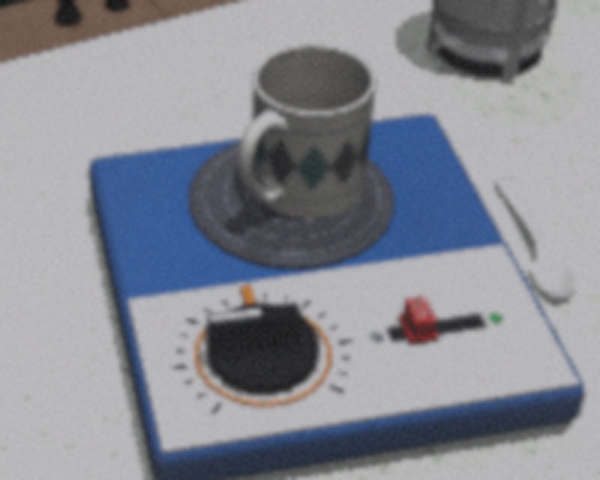

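The top view shows the dial at about zoom (204,354) with its pointer at (148,340) and the orange tab at (231,272). The slide is at (370,403), with the green dot to its right at (453,428). The pointer has to go roughly 92° clockwise. Next I'll measure this precisely.

Run:
```python
from h import *
c=env.read_camera("top"); im=c["pixels"]; hsv=cv2.cvtColor(im,cv2.COLOR_RGB2HSV)
def pts(m,z): return np.array([ray(c,rc,z)[:2] for rc in np.argwhere(m)])
blue=cv2.inRange(hsv,(100,120,40),(125,255,255))
win=np.zeros(blue.shape,bool); win[195:285,240:312]=1
org=(cv2.inRange(hsv,(8,110,60),(28,255,255))>0)&win
p=pts(org,.041); print(len(p))
# ring: iterative circle fit
q=p.copy()
for _ in range(6):
    A=np.c_[2*q,np.ones(len(q))]; s=np.linalg.lstsq(A,(q**2).sum(1),rcond=None)[0]; ctr=s[:2]; r=np.sqrt(s[2]+ctr@ctr)
    e=np.abs(np.linalg.norm(p-ctr,axis=1)-r); q=p[e<max(.003,np.percentile(e,70))] if _<2 else p[e<.003]
d=np.linalg.norm(p-ctr,axis=1); tab=pts(org,.045)[d>r+.006]; tc=tab.mean(0)
print("dial",ctr,r,"tab",tc,len(tab),np.linalg.norm(tc-ctr),"ang",np.degrees(np.arctan2(*(tc-ctr)[::-1])))
red=(cv2.inRange(hsv,(0,130,60),(8,255,255))|cv2.inRange(hsv,(172,130,60),(180,255,255)))>0; red[:240]=0;red[290:]=0;red[:,:310]=0;red[:,370:]=0
pr=pts(red,.06); print("cap",pr.mean(0),len(pr))
# white line
g=(hsv[...,2]>110)
yy,xx=np.mgrid[:420,:560]; P=np.array([[ray(c,(r_,k),.077)[:2] for k in range(240,312)] for r_ in range(195,285)])
dd=np.linalg.norm(P-ctr,axis=2); w=g[195:285,240:312]&(dd<.031)
pw=P[w]; m=pw.mean(0); print("white",m,len(pw),"ang",np.degrees(np.arctan2(*(m-ctr)[::-1])))
u,s,v=np.linalg.svd(pw-m); print("axis ang",np.degrees(np.arctan2(v[0,1],v[0,0])))
# warmer box
b=(blue>0).astype(np.uint8); n,l,st,_=cv2.connectedComponentsWithStats(b); k=1+np.argmax(st[1:,4])
# corners on the panel/blue region: yaw from minAreaRect
pb=pts(cv2.morphologyEx((l==k).astype(np.uint8),cv2.MORPH_OPEN,np.ones((5,5)))>0,.04).astype(np.float32)
print(cv2.minAreaRect(pb))
dv=ctr-pr.mean(0); print("dial-cap",np.linalg.norm(dv),"yaw",np.degrees(np.arctan2(dv[1],dv[0]))-90)
```

```text
218
dial [0.48155249 0.01732786] 0.040030609301749204 tab [0.52962293 0.00076441] 23 0.0508440299128714 ang -19.012216496172364
cap [ 0.45493388 -0.07319754] 108
white [0.48624583 0.03257633] 52 ang 72.89211075590529
axis ang 71.9524873374328
((0.5994783639907837, -0.0712197870016098), (0.256172239780426, 0.14772829413414001), 73.4642562866211)
dial-cap 0.09435781976822022 yaw -16.38574738321479
```

```bash
python3 -m creep '{"hand":[40,40,40,40,40],"delta_pos":[[-0.0354,-0.029,0],[-0.0354,-0.029,0],[-0.0354,-0.029,0],[-0.0354,-0.029,0],[-0.0354,-0.029,0]],"turn":[0,0,0,0,0]}' 20
python3 -m creep '{"hand":[40,40,40,40,40],"delta_pos":[[-0.0354,-0.029,0],[-0.0354,-0.029,0],[-0.0354,-0.029,0],[-0.0354,-0.029,0],[-0.0354,-0.029,0]],"turn":[0,0,0,0,0]}'
python3 -m creep '{"hand":[40,40,40,40,40],"delta_pos":[[-0.0354,-0.029,0],[-0.0354,-0.029,0],[-0.0354,-0.029,0],[-0.0354,-0.029,0],[-0.0354,-0.029,0]],"turn":[0,0,0,0,0]}'
for i in 1 2; do python3 -m creep '{"hand":[40,40,40,40,40],"delta_pos":[[0,0,0],[0,0,0],[0,0,0],[0,0,0],[0,0,0]],"turn":[-1,-1,-1,-1,-1]}'; done
```

```text
clock: 1.27
tcp_pos: [0.3291, 0.3488, 0.2424]
orientation: [0.0, 0.225, 0.974, 0.0]
wrist_force: [0.9, 0.5, -0.0]
finger_gap: 0.0399
clock: 1.68
tcp_pos: [0.4055, 0.1821, 0.2426]
orientation: [0.0, 0.225, 0.974, 0.0]
wrist_force: [1.3, -0.5, -0.6]
finger_gap: 0.04
clock: 2.1
tcp_pos: [0.4819, 0.0155, 0.2426]
orientation: [0.0, 0.226, 0.974, 0.0]
wrist_force: [0.8, 0.7, -0.0]
finger_gap: 0.0402
clock: 2.52
tcp_pos: [0.4814, 0.0171, 0.2423]
orientation: [0.0, 0.007, 1.0, 0.0]
wrist_force: [-0.2, -0.2, 0.9]
finger_gap: 0.0398
clock: 2.93
tcp_pos: [0.4814, 0.0173, 0.2424]
orientation: [0.0, -0.21, 0.978, 0.0]
wrist_force: [0.3, -0.6, 0.6]
finger_gap: 0.0401
```

```bash
python3 -m creep '{"hand":[40,40,40,40,40],"delta_pos":[[0,0,0],[0,0,0],[0,0,0],[0,0,0],[0,0,0]],"turn":[-1,-1,-1,-1,-1]}'
python3 -m creep '{"hand":[40,40,40,40,40],"delta_pos":[[0,0,0],[0,0,0],[0,0,0],[0,0,0],[0,0,0]],"turn":[-1,-1,-1,-1,0]}'
cat >> h.py <<'E'
def info(tx,ty,jaw=None):
    s=env.get_state(); M=rot(s["orientation"]); p=np.array(s["tcp_pos"])
    d=M.T@(np.array([tx,ty,p[2]])-p)
    ja=np.degrees(np.arctan2(M[1,1],M[0,1]))
    print("t",s["clock"],"tcp",p.round(4),"jaw",ja.round(2),"zaxis",M[:,2].round(3),"need(units)",(d/.8).round(4),"F",np.round(s["wrist_force"],1),"M",np.round(s["ft_torque"],2),"gap",round(s["finger_gap"],4),"q",np.round(s["joint_pos"],2))
E
python3 -c "
from h import *
info(.4815,.0173)"
```

```text
clock: 3.35
tcp_pos: [0.4814, 0.0174, 0.2424]
orientation: [0.0, -0.416, 0.909, -0.0]
wrist_force: [-0.1, 0.2, -0.8]
finger_gap: 0.0397
clock: 3.77
tcp_pos: [0.4814, 0.0174, 0.2424]
orientation: [0.0, -0.567, 0.824, -0.0]
wrist_force: [0.6, -0.4, 0.7]
finger_gap: 0.04
t 3.7667 tcp [0.4814 0.0174 0.2424] jaw 159.07 zaxis [ 0.  0. -1.] need(units) [ 0.     -0.0002  0.    ] F [ 0.6 -0.4  0.7] M [ 0.04 -0.01  0.05] gap 0.04 q [-0.13  0.13 -0.19  1.25  0.   -1.34]
```

```bash
python3 -m creep '{"hand":[40,40,40,40,40],"delta_pos":[[0,0,0.03],[0,0,0.03],[0,0,0.03],[0,0,0.03],[0,0,0.03]],"turn":[-0.8,0,0,0,0]}'
python3 -m creep '{"hand":[40,40,40,40,40],"delta_pos":[[0,0,0.02],[0,0,0.02],[0,0,0.015],[0,0,0.01],[0,0,0.002]],"turn":[0,0,0,0,0]}'
python3 -m creep '{"hand":[40,0,0,0,0],"delta_pos":[[0,0,0],[0,0,0],[0,0,0],[0,0,0],[0,0,0]],"turn":[0,0,0,0,0]}' 25
python3 - <<'E'
from h import *
info(.4815,.0173)
c=env.read_camera("scene"); cv2.imwrite("pics/s1.png",cv2.resize(cv2.cvtColor(c["pixels"],cv2.COLOR_RGB2BGR)[100:290,200:440],None,fx=3,fy=3))
E
```

```text
clock: 4.18
tcp_pos: [0.4814, 0.0174, 0.1214]
orientation: [0.0, -0.593, 0.805, -0.0]
wrist_force: [0.1, -0.8, 0.1]
finger_gap: 0.0396
clock: 4.6
tcp_pos: [0.4804, 0.0175, 0.0674]
orientation: [-0.001, -0.594, 0.805, 0.001]
wrist_force: [0.1, -0.7, -0.1]
finger_gap: 0.0399
clock: 5.02
tcp_pos: [0.4826, 0.0171, 0.0697]
orientation: [0.001, -0.594, 0.804, -0.001]
wrist_force: [0.9, -1.9, 3.8]
finger_gap: 0.0113
t 5.0167 tcp [0.4826 0.0171 0.0697] jaw 162.93 zaxis [ 0.003 -0.    -1.   ] need(units) [ 0.0002  0.0013 -0.    ] F [ 0.9 -1.9  3.8] M [-0.09 -0.13  0.08] gap 0.0113 q [-0.13  0.26 -0.48  0.83 -0.   -1.4 ]
```

View pics/s1.png

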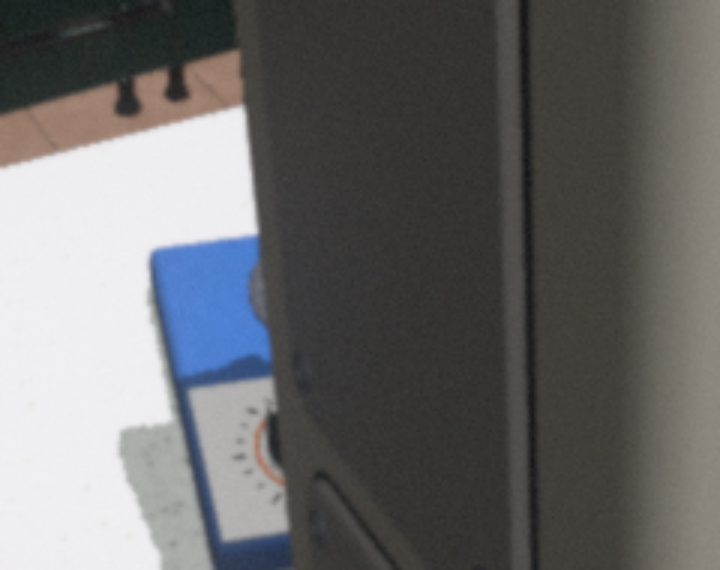

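The arm hides the dial here, but the gap of 11.3 mm means the 12 mm bar is held. The jaws are at 163°, so the bar is at 73°. I'll turn it clockwise to about -19°.

```bash
python3 -m creep '{"hand":[0,0,0,0,0],"delta_pos":[[0,0,0],[0,0,0],[0,0,0],[0,0,0],[0,0,0]],"turn":[1,1,1,1,1]}'
python3 -m creep '{"hand":[0,0,0,0,0],"delta_pos":[[0,0,0],[0,0,0],[0,0,0],[0,0,0],[0,0,0]],"turn":[1,1,1,1,1]}'
python3 -m creep '{"hand":[0,0,0,0,0],"delta_pos":[[0,0,0],[0,0,0],[0,0,0],[0,0,0],[0,0,0]],"turn":[1,1,1,1,1]}'
python3 -m creep '{"hand":[0,0,0,0,0],"delta_pos":[[0,0,0],[0,0,0],[0,0,0],[0,0,0],[0,0,0]],"turn":[1,1,1,0.4,0]}'
python3 -c "
from h import *
info(.4815,.0173)"
```

```text
clock: 5.48
tcp_pos: [0.4824, 0.0173, 0.0697]
orientation: [0.001, -0.404, 0.915, -0.001]
wrist_force: [0.7, 0.3, 4.7]
finger_gap: 0.0111
clock: 5.9
tcp_pos: [0.4823, 0.0174, 0.0697]
orientation: [0.001, -0.197, 0.98, -0.0]
wrist_force: [0.9, 0.6, 5.0]
finger_gap: 0.0114
clock: 6.32
tcp_pos: [0.4823, 0.0176, 0.0697]
orientation: [0.001, 0.02, 1.0, 0.0]
wrist_force: [-0.2, 2.0, 4.9]
finger_gap: 0.0112
clock: 6.73
tcp_pos: [0.4823, 0.0178, 0.0697]
orientation: [0.001, 0.166, 0.986, 0.001]
wrist_force: [-0.2, 2.6, 4.9]
finger_gap: 0.0112
t 6.7333 tcp [0.4823 0.0178 0.0697] jaw 70.86 zaxis [ 0.002  0.001 -1.   ] need(units) [ 0.0008 -0.0009 -0.    ] F [-0.2  2.6  4.9] M [ 0.34 -0.06 -0.07] gap 0.0112 q [-0.13  0.26 -0.48  0.83  0.    0.2 ]
```

```bash
python3 -m creep '{"hand":[40,40,40,40,40],"delta_pos":[[0,0,0],[0,0,0],[0,0,-0.01],[0,0,-0.03],[0,0,-0.03]],"turn":[0,0,0,0,0]}'
python3 -m creep '{"hand":[40,40,40,40,40],"delta_pos":[[0,0,-0.04],[0,0,-0.04],[0,0,-0.04],[0,0,0],[0,0,0]],"turn":[0,0,0,0,0]}'
for i in 1 2; do python3 -m creep '{"hand":[0,0,0,0,0],"delta_pos":[[-0.01,-0.03,0],[-0.01,-0.03,0],[-0.01,-0.03,0],[-0.01,-0.03,0],[-0.01,-0.03,0]],"turn":[0,0,0,0,0]}'; done
python3 - <<'E'
from h import *
info(.454,-.0758)
for n,(r0,r1,c0,c1) in dict(top=(130,330,210,410),scene=(130,290,220,420)).items():
    c=env.read_camera(n)
    for t,z in dict(pointer=.076,marker_tip=.045,power_top=.06,mug=.045).items():
        for d in env.pinpoint(n,t)[:1]: print(n,t,np.round(d["score"],2),np.round(ray(c,d["location"],z),4))
    cv2.imwrite(f"pics/{n}2.png",cv2.resize(cv2.cvtColor(c["pixels"],cv2.COLOR_RGB2BGR)[r0:r1,c0:c1],None,fx=3,fy=3,interpolation=cv2.INTER_CUBIC))
    if n=="top":
        ctr=np.array([.4815,.0173]); v=c["pixels"].max(2); P=np.array([[ray(c,(r,k),.077)[:2] for k in range(240,312)] for r in range(195,285)])
        dd=np.linalg.norm(P-ctr,axis=2); w=(v[195:285,240:312]>110)&(dd<.031); m=P[w].mean(0); print("white",m,w.sum(),np.degrees(np.arctan2(*(m-ctr)[::-1])))
E
```

```text
clock: 7.15
tcp_pos: [0.4799, 0.0175, 0.1246]
orientation: [-0.002, 0.166, 0.986, -0.0]
wrist_force: [0.0, 0.6, 0.1]
finger_gap: 0.0398
clock: 7.57
tcp_pos: [0.4826, 0.0171, 0.223]
orientation: [0.002, 0.166, 0.986, 0.0]
wrist_force: [-0.2, 0.8, -0.6]
finger_gap: 0.0397
clock: 7.98
tcp_pos: [0.4788, -0.1098, 0.2191]
orientation: [-0.001, 0.165, 0.986, 0.0]
wrist_force: [-0.2, 0.5, 0.3]
finger_gap: 0.0002
clock: 8.4
tcp_pos: [0.4774, -0.2363, 0.219]
orientation: [-0.001, 0.166, 0.986, 0.001]
wrist_force: [-0.6, -0.1, 0.6]
finger_gap: 0.0001
t 8.4 tcp [ 0.4774 -0.2363  0.219 ] jaw 70.93 zaxis [-0.003  0.002 -1.   ] need(units) [0.0932 0.18   0.0005] F [-0.6 -0.1  0.6] M [ 0.01 -0.03 -0.05] gap 0.0001 q [-0.61  0.24 -0.11  1.22  0.   -0.28]
top pointer 0.65 [0.5188 0.0025 0.076 ]
top marker_tip 0.66 [0.5266 0.0069 0.045 ]
top power_top 0.46 [0.5274 0.0069 0.06  ]
top mug 0.87 [ 0.6005 -0.0732  0.045 ]
white [0.49672244 0.0120871 ] 54 -18.903669366532377
scene pointer 0.78 [0.521  0.0093 0.076 ]
scene mug 0.79 [ 0.6004 -0.0751  0.045 ]
```

View pics/top2.png

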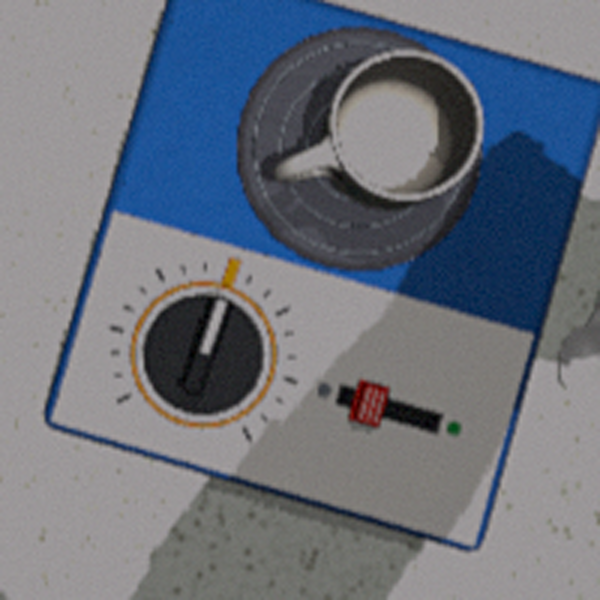

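View pics/scene2.png

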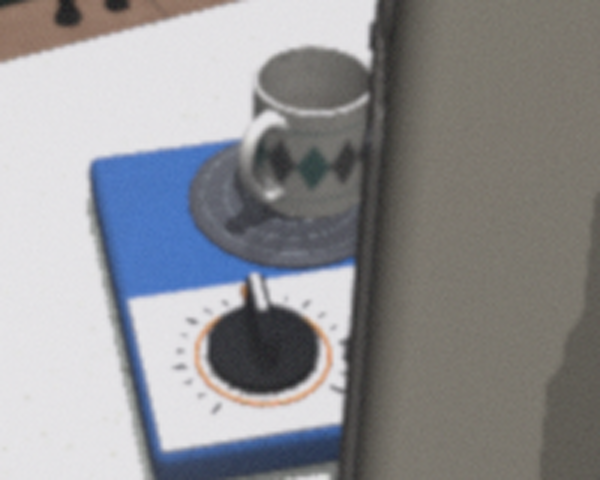

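The pointer is at -18.9° and the marker at -19.0°, so the dial is set. In the top picture the white line aims at the orange tab (zoom 215,300 to 231,272), and the slide is still off. I'll now bring the closed fingers to the left of the cap.

```bash
python3 -m creep '{"hand":[0,0,0,0,0],"delta_pos":[[0,0,0],[0.0106,0.0277,0],[0.0106,0.0277,0],[0.0106,0.0277,0],[0.0106,0.0277,0]],"turn":[-0.54,0,0,0,0]}'
python3 -m creep '{"hand":[0,0,0,0,0],"delta_pos":[[0.0106,0.0277,0],[0.0106,0.0277,0],[0.0106,0.0277,0],[0.0106,0.0277,0],[0,0,0]],"turn":[0,0,0,0,0]}'
python3 -m creep '{"hand":[0,0,0,0,0],"delta_pos":[[0,0,0],[0,0,0],[0,0,0],[0,0,0],[0,0,0]],"turn":[0,0,0,0,0]}'
python3 -c "
from h import *
info(.4626,-.047)"
```

```text
clock: 9.32
tcp_pos: [0.4708, -0.1396, 0.2208]
orientation: [0.0, 0.142, 0.99, 0.0]
wrist_force: [0.7, 0.2, -0.3]
finger_gap: 0.0002
clock: 9.73
tcp_pos: [0.4624, -0.0426, 0.221]
orientation: [-0.0, 0.14, 0.99, 0.001]
wrist_force: [-0.0, -0.1, -0.5]
finger_gap: -0.0001
clock: 10.15
tcp_pos: [0.4636, -0.0472, 0.2206]
orientation: [-0.0, 0.143, 0.99, -0.0]
wrist_force: [-0.7, 0.3, -0.5]
finger_gap: -0.0003
t 10.15 tcp [ 0.4636 -0.0472  0.2206] jaw 73.57 zaxis [-0. -0. -1.] need(units) [ 0.0012 -0.0001  0.    ] F [-0.7  0.3 -0.5] M [0.   0.01 0.01] gap -0.0003 q [-0.27  0.11 -0.26  1.2  -0.    0.01]
```

```bash
python3 -m creep '{"hand":[0,0,0,0,0],"delta_pos":[[0.0012,0,0.03],[0,0,0.03],[0,0,0.03],[0,0,0.03],[0,0,0.03]],"turn":[0,0,0,0,0]}'
python3 -m creep '{"hand":[0,0,0,0,0],"delta_pos":[[0,0,0.02],[0,0,0.015],[0,0,0.01],[0,0,0.005],[0,0,0]],"turn":[0,0,0,0,0]}'
python3 -m creep '{"hand":[0,0,0,0,0],"delta_pos":[[0,-0.002,0],[0,-0.004,0],[0,-0.004,0],[0,-0.004,0],[0,-0.004,0]],"turn":[0,0,0,0,0]}'
python3 -c "
from h import *
info(.4626,-.047)"
```

```text
clock: 10.57
tcp_pos: [0.4626, -0.0467, 0.0997]
orientation: [0.0, 0.143, 0.99, -0.0]
wrist_force: [-0.4, 0.4, -0.2]
finger_gap: -0.0003
clock: 10.98
tcp_pos: [0.4622, -0.0464, 0.0601]
orientation: [-0.001, 0.143, 0.99, 0.0]
wrist_force: [-0.3, -0.6, -0.3]
finger_gap: -0.0001
clock: 11.4
tcp_pos: [0.4591, -0.06, 0.0613]
orientation: [0.001, 0.142, 0.99, 0.001]
wrist_force: [0.8, 1.8, 1.4]
finger_gap: 0.0001
t 11.4 tcp [ 0.4591 -0.06    0.0613] jaw 73.65 zaxis [ 0.002  0.001 -1.   ] need(units) [0.0004 0.0168 0.    ] F [0.8 1.8 1.4] M [ 0.47 -0.22 -0.01] gap 0.0001 q [-0.3   0.24 -0.53  0.8   0.   -0.02]
```

Force is building, so the fingers have reached the cap. Another 14 mm or so should snap it over.

```bash
python3 -m creep '{"hand":[0,0,0,0,0],"delta_pos":[[0,-0.005,0],[0,-0.005,0],[0,-0.005,0],[0,-0.004,0],[0,0,0]],"turn":[0,0,0,0,0]}'
python3 -m creep '{"hand":[0,0,0,0,0],"delta_pos":[[0,0.006,0],[0,0.006,0],[0,0,-0.03],[0,0,-0.04],[0,0,-0.04]],"turn":[0,0,0,0,0]}'
python3 -m creep '{"hand":[0,0,0,0,0],"delta_pos":[[0,0,-0.04],[0,0,-0.04],[0,0,0],[0,0,0],[0,0,0]],"turn":[0,0,0,0,0]}'
for i in 1 2; do python3 -m creep '{"hand":[0,0,0,0,0],"delta_pos":[[-0.01,-0.03,0],[-0.01,-0.03,0],[-0.01,-0.03,0],[-0.01,-0.03,0],[0,0,0]],"turn":[0,0,0,0,0]}'; done
python3 - <<'E'
from h import *
info(.4626,-.047)
c=env.read_camera("top")
for t,z in dict(pointer=.076,marker_tip=.045,power_top=.06,mug=.045).items():
    for d in env.pinpoint("top",t)[:1]: print(t,np.round(d["score"],2),np.round(ray(c,d["location"],z),4))
cv2.imwrite("pics/top3.png",cv2.resize(cv2.cvtColor(c["pixels"],cv2.COLOR_RGB2BGR)[130:330,210:410],None,fx=3,fy=3,interpolation=cv2.INTER_CUBIC))
ctr=np.array([.4815,.0173]); v=c["pixels"].max(2); P=np.array([[ray(c,(r,k),.077)[:2] for k in range(240,312)] for r in range(195,285)])
dd=np.linalg.norm(P-ctr,axis=2); w=(v[195:285,240:312]>110)&(dd<.031); m=P[w].mean(0); print("white",w.sum(),np.degrees(np.arctan2(*(m-ctr)[::-1])))
hsv=cv2.cvtColor(c["pixels"],cv2.COLOR_RGB2HSV)
red=(cv2.inRange(hsv,(0,130,40),(8,255,255))|cv2.inRange(hsv,(172,130,40),(180,255,255)))>0; red[:240]=0;red[290:]=0;red[:,:310]=0;red[:,380:]=0
q=np.array([ray(c,x,.06)[:2] for x in np.argwhere(red)]).mean(0); print("cap",q,"moved",np.linalg.norm(q-[.45493,-.0732]))
E
```

```text
clock: 11.82
tcp_pos: [0.4536, -0.0753, 0.0605]
orientation: [-0.0, 0.143, 0.99, -0.0]
wrist_force: [0.3, 0.6, -0.3]
finger_gap: 0.0001
clock: 12.23
tcp_pos: [0.4558, -0.0643, 0.1488]
orientation: [-0.002, 0.142, 0.99, 0.0]
wrist_force: [0.6, -0.4, -0.1]
finger_gap: 0.0001
clock: 12.65
tcp_pos: [0.4567, -0.0648, 0.2121]
orientation: [-0.0, 0.142, 0.99, 0.0]
wrist_force: [-0.8, 0.3, -0.6]
finger_gap: -0.0001
clock: 13.07
tcp_pos: [0.4602, -0.1694, 0.2105]
orientation: [-0.001, 0.144, 0.99, -0.0]
wrist_force: [0.5, 1.1, -0.3]
finger_gap: -0.0001
clock: 13.48
tcp_pos: [0.464, -0.2706, 0.2105]
orientation: [-0.001, 0.144, 0.99, -0.0]
wrist_force: [1.0, -0.0, -0.8]
finger_gap: 0.0001
t 13.4833 tcp [ 0.464  -0.2706  0.2105] jaw 73.45 zaxis [-0.002  0.    -1.   ] need(units) [0.0813 0.2674 0.    ] F [ 1.  -0.  -0.8] M [-0.03 -0.01  0.02] gap 0.0001 q [-0.68  0.25 -0.11  1.21 -0.   -0.39]
pointer 0.73 [0.5216 0.0019 0.076 ]
marker_tip 0.6 [0.5265 0.0052 0.045 ]
power_top 0.45 [ 0.4508 -0.0956  0.06  ]
white 53 -18.986363449624026
cap [ 0.44813925 -0.09589831] moved 0.02369234960335255
```

View pics/top3.png

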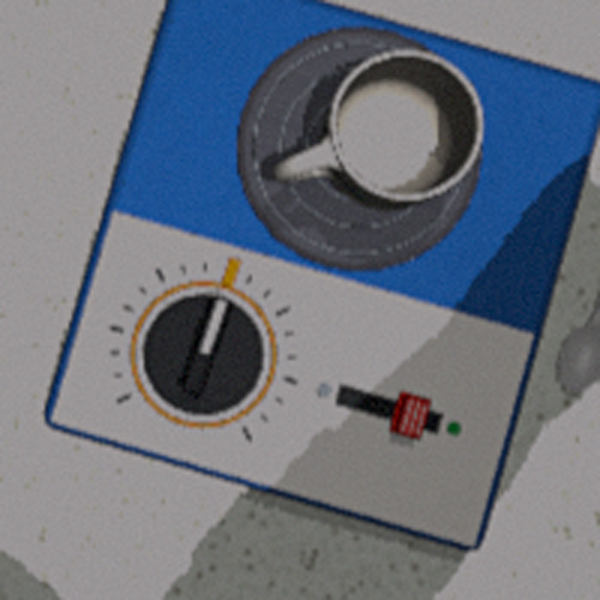

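The slide moved 23.7 mm and the cap now sits next to the green dot, at zoom (410,415). The pointer is still on the tab, the mug hasn't moved, and the arm is clear.

```bash
python3 -c "
from workcell import env
print(env.hand_in())"
```

```text
the job is handed in; nothing more can be done
None
```

The dial is set to the orange marker and the power slide is on. I handed the job in at about 13.5 s of the 58 s allowed; it gives no verdict back.

I pinched the dial's bar, turned it about 92° clockwise and let go. Then I pushed the slide to the right with closed fingers until it snapped over, and moved the arm clear.

Last checks, all from the top camera:
- **Dial:** the pointer is at -19.0° and the marker at -19.0°.
- **Slide:** the cap moved 23.7 mm and sits next to the green dot.
- **Mug:** it looks upright and in the same place as at the start in the last top picture. The network put it within about 3 mm of its start position when I checked after turning the dial; in the final check it did not report the mug.
- **Arm:** clear of everything, with wrist force at about noise level.

The network's own pointer and marker_tip points disagreed by about 6 mm in the last picture. I relied on the fit to the orange ring and white line, because the network's marker_tip varied from call to call and the picture shows the pointer on the tab.

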